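Clear the cheese rinds off the breakfast board

TASK

Pick up the scraper block and use it to sweep all five cheese rinds off the breakfast board into the crumb pan lying against its end; sweep them, do not pick them up with the fingers. Stand the scraper back down upright on the board or the ledge, then take the pan by its handle, tip the rinds out over its open edge into the bamboo box, lay the empty pan flat on the ledge again and push the box's flap shut. Leave the jars, the saucer and the spoon where they are.

Things in the scene. Friction and masses are not known exactly. Their poses are not given: they have to be found in the camera images.
- board: Pale wooden breakfast board, 160 (its x) by 250 (its y) by 15 mm thick, fixed to the ledge. Origin: centre of its underside, on the ledge; the top face is 15 mm above it. The crumb pan lies against its -y end.
- scraper_grip (a point): Scraper block, 160 g: beech, 144 mm long (its x), 30 thick (its y), on a black rubber foot 140 x 22 x 12 mm; 61 mm high in all. Stands on its foot on the ledge, between robot and board or by the board's near left corner. This point is its middle, 42 mm above the bottom of the foot; grip here across the 30 mm thickness. z up.
- pan_grip (a point): Handle of the aluminium crumb pan (small dustpan, 200 g) that lies flat on the ledge, mouth 1 to 3 mm from the board's -y end. Point: centre of the wooden handle (22 mm wide in x, 78 long in y, 14 high), 30 mm above the pan's underside. +y points from handle to mouth, z up. Open edge at y = +162.5 mm, back lip's outer face at y = +47.5 mm.
- pan_mouth (a point): Middle of the pan's open edge, on its underside. Floor 170 mm wide (164 inside), 3 thick, 115 long. Back lip 25 mm and side lips 24 mm above the ledge; over the front 35 mm the side lips are 12 mm, lower than the board. Rinds begin to slide out when it is tilted about 35 degrees.
- rind1_mid (a point): Cheese rind 1 of five: hard, slightly bent off-cut about 28 to 36 mm long (its x), 18 to 22 mm wide and 14 mm thick (its z), 12 g, lying on the board all of it within 55 mm of the centre line that runs along the board's y. This point is at its centre, half-way up.
- rind2_mid (a point): Cheese rind 2 of five: hard, slightly bent off-cut about 28 to 36 mm long (its x), 18 to 22 mm wide and 14 mm thick (its z), 12 g, lying on the board all of it within 55 mm of the centre line that runs along the board's y. This point is at its centre, half-way up.
- rind3_mid (a point): Cheese rind 3 of five: hard, slightly bent off-cut about 28 to 36 mm long (its x), 18 to 22 mm wide and 14 mm thick (its z), 12 g, lying on the board all of it within 55 mm of the centre line that runs along the board's y. This point is at its centre, half-way up.
- rind4_mid (a point): Cheese rind 4 of five: hard, slightly bent off-cut about 28 to 36 mm long (its x), 18 to 22 mm wide and 14 mm thick (its z), 12 g, lying on the board all of it within 55 mm of the centre line that runs along the board's y. This point is at its centre, half-way up.
- rind5_mid (a point): Cheese rind 5 of five: hard, slightly bent off-cut about 28 to 36 mm long (its x), 18 to 22 mm wide and 14 mm thick (its z), 12 g, lying on the board all of it within 55 mm of the centre line that runs along the board's y. This point is at its centre, half-way up.
- box: Open-topped bamboo box, 150 (its x) by 210 (its y) by 85 mm high, walls 7 mm, fixed. Origin: centre of its underside, on the ledge. Its flap is hinged along the +x rim, which is turned roughly towards the robot.
- flap (a joint): Hinge of the box's bamboo flap (rad): 0 shut, 1.75 open. At the start it stands open, leaning 10 degrees back past upright against its stop. Pushed from behind (from the box's +x side towards -x) past upright (below about 1.5) it falls shut by itself.
- flap_hinge (a point): Middle of the flap's hinge line, at the box's +x rim, 85 mm above the ledge. The line runs along the box's y. The flap is 150 mm long (with a pull tab 167 mm), 210 mm wide and 8 mm thick; standing open, its top is 250 mm above the ledge: keep clear of it.
- jar_a_mid (a point): Closed glass preserve jar, 66 mm across and 88 mm high, leave alone. This point is at its centre.
- jar_b_mid (a point): A second such jar, leave alone. This point is at its centre.
- saucer: White ceramic saucer, 112 mm across, 14 mm high, leave alone. Origin: centre of its underside.
- spoon_grip (a point): Stainless demitasse spoon, 105 mm long, lying on the saucer, leave alone. This point is on its handle.
Mind the look-alikes: they are no part of the job. Leave any orange or turquoise look-alike of the part that bears rind2_mid alone.

How it is judged:
On the way, in this order (a step that is already met when the one before it is completed fails the run):
1. all five rinds lie in the pan, the pan still flat on the ledge, the scraper still held (x of rind1_mid in the frame of pan_grip between -0.085 and 0.085 m and y of rind1_mid in the frame of pan_grip between 0.045 and 0.165 m and z of rind1_mid in the frame of pan_grip between -0.03 and 0.02 m and x of rind2_mid in the frame of pan_grip between -0.085 and 0.085 m and y of rind2_mid in the frame of pan_grip between 0.045 and 0.165 m and z of rind2_mid in the frame of pan_grip between -0.03 and 0.02 m and x of rind3_mid in the frame of pan_grip between -0.085 and 0.085 m and y of rind3_mid in the frame of pan_grip between 0.045 and 0.165 m and z of rind3_mid in the frame of pan_grip between -0.03 and 0.02 m and x of rind4_mid in the frame of pan_grip between -0.085 and 0.085 m and y of rind4_mid in the frame of pan_grip between 0.045 and 0.165 m and z of rind4_mid in the frame of pan_grip between -0.03 and 0.02 m and x of rind5_mid in the frame of pan_grip between -0.085 and 0.085 m and y of rind5_mid in the frame of pan_grip between 0.045 and 0.165 m and z of rind5_mid in the frame of pan_grip between -0.03 and 0.02 m and height (world z) of pan_grip below 0.037 m and angle between pan_grip's own z axis and vertical below 0.1 rad and contact force between the fingers and scraper above 1 N), for 0.1 s.
2. the scraper stands upright on the board or the ledge, let go (angle between scraper_grip's own z axis and vertical below 0.15 rad and height (world z) of scraper_grip below 0.065 m and contact force between the fingers and scraper below 0.1 N), for 0.2 s.
3. all five rinds are in the box, tipped from the pan held in the gripper (x of rind1_mid in the frame of box between -0.075 and 0.075 m and y of rind1_mid in the frame of box between -0.105 and 0.105 m and z of each of rind1_mid, rind2_mid, rind3_mid, rind4_mid, rind5_mid in the frame of box below 0.075 m and x of rind2_mid in the frame of box between -0.075 and 0.075 m and y of rind2_mid in the frame of box between -0.105 and 0.105 m and x of rind3_mid in the frame of box between -0.075 and 0.075 m and y of rind3_mid in the frame of box between -0.105 and 0.105 m and x of rind4_mid in the frame of box between -0.075 and 0.075 m and y of rind4_mid in the frame of box between -0.105 and 0.105 m and x of rind5_mid in the frame of box between -0.075 and 0.075 m and y of rind5_mid in the frame of box between -0.105 and 0.105 m and contact force between the fingers and pan above 1 N), for 0.1 s.
At the end, for the whole second after the job is handed in: All five rinds in the box (centres below 75 mm), flap shut (below 0.1 rad), pan flat on the ledge (handle centre below 37 mm, tilt below 0.1 rad), scraper upright on ledge or board (tilt below 0.15 rad, grip point below 65 mm), all let go (x of rind1_mid in the frame of box between -0.075 and 0.075 m and y of rind1_mid in the frame of box between -0.105 and 0.105 m and z of each of rind1_mid, rind2_mid, rind3_mid, rind4_mid, rind5_mid in the frame of box below 0.075 m and x of rind2_mid in the frame of box between -0.075 and 0.075 m and y of rind2_mid in the frame of box between -0.105 and 0.105 m and x of rind3_mid in the frame of box between -0.075 and 0.075 m and y of rind3_mid in the frame of box between -0.105 and 0.105 m and x of rind4_mid in the frame of box between -0.075 and 0.075 m and y of rind4_mid in the frame of box between -0.105 and 0.105 m and x of rind5_mid in the frame of box between -0.075 and 0.075 m and y of rind5_mid in the frame of box between -0.105 and 0.105 m and height (world z) of pan_grip below 0.037 m and angle between pan_grip's own z axis and vertical below 0.1 rad and angle between scraper_grip's own z axis and vertical below 0.15 rad and height (world z) of scraper_grip below 0.065 m and value of joint flap below 0.1 rad); the robot touches nothing.
It fails at once if a rind is gripped or pressed by the fingers (over 6 N) (contact force between the fingers and rind1 above 6 N or contact force between the fingers and rind2 above 6 N or contact force between the fingers and rind3 above 6 N or contact force between the fingers and rind4 above 6 N or contact force between the fingers and rind5 above 6 N).
It fails at once if a jar, the saucer or the spoon is moved by more than 25 mm (distance of any of jar_a_mid, jar_b_mid, saucer, spoon_grip from where it was at the start of the episode above 0.025 m).
It also fails if it takes over 72 s, if anything falls off the work surface, if the arm or the gripper's body presses on something with over 40 N, if the wrist force passes 120 N, or if a joint passes its speed limit or range.

ROBOT

A 6-joint arm with a two-finger parallel gripper is mounted at the origin on the work surface. World frame = base frame: x ahead of the robot, y to its left, z up, the work surface at z = 0. Lengths are in m, angles in rad, forces in N, time in s.
With the tool pointing down it reaches from about 0.325 to 0.9 m from the base axis. Payload 3.5 kg.
Tool frame: the origin (TCP) lies on the centre line of the jaws, within the pads' length; the fingertips stand 11 mm ahead of it and the grasp point (between the pads) lies 8 mm behind it; z points along the fingers, y is the line along which they close (so a half turn about z gives the same grasp; the last joint's range is limited). The gripper opens to 85 mm and grips with 20 to 120 N. Pads are 22 mm wide; open, the fingers measure 114 mm over their backs; the gripper's body (76 mm by 85 mm) begins 54 mm behind the grasp point. The pads swing forward as they close: fully open they stand 13 mm farther back than shut.
Start: joints at [-1.264, 0.276, -0.026, 1.268, 0, 1.467], TCP at [0.249, -0.573, 0.242] pointing down, gripper open.
Joint ranges: [-3.12, 3.12], [-0.85, 1.88], [-1.08, 1.24], [-1.95, 2.15], [-1.57, 1.53], [-3.14, 3.14]. Speed limits (rad/s): [2.57, 2.57, 3.14, 3.14, 3.14, 3.14].

INTERFACE

Orientations are given as a unit quaternion [w, x, y, z].
In Python, from station import r, eyes, ticket gives the robot as it stands. The module is installed in compiled form; this text tells all that it offers.
- The arm moves only by the shell command python3 -m pendant 'ROWS' [FORCE]. ROWS is JSON, a list of rows, each an object with "dp": the shift along the tool's x, y, z scaled (see below), a list of three; "spin": the turn about the tool's z scaled (see below); "jaw": the closure, from 0 (fully open) to 1 (shut). A call has exactly 5 rows; each row is the pose to reach, as a shift and turn from the pose commanded when the call began, along the tool's axes at that moment, turning the shorter way round; what a row does not reach only later rows make up. The controller multiplies each number of a shift by 0.2 m and each number of a turn by 180 degrees. A row lasts 1/10 s, in which the tool goes at most 50 mm and 8.59 degrees, less where a joint would pass 70% of its speed; a pose out of reach is approached as far as the arm can. A call with a number of a shift or a turn outside -1 to 1 is refused whole. A call with a gripper value outside its range is refused whole. The fingers move at their own pace and stop on an object; FORCE is the grip in N (left out, the last holds). Time passes only in rows, so rows that repeat a pose let the fingers close, or fill a call up. It gives the time, the measured TCP pose, the force, the opening and the grip force at its end, in the units of the state.
- r.state(): the state, without advancing time (a new reading comes with each control period).
- eyes.grab_frame(name): name is "scene" or "top" or "wrist"; returns (picture, depth): 420x560x3 uint8, red, green, blue; 420x560 float32, m along the optical axis (not along the pixel's ray), 0 where there is no reading.
- eyes.calibration(name): a dict with "camera_matrix" (3x3 intrinsics, pixels), "k1" (the pictures are not rectified: a ray, as slopes to the right and down, at radius r is drawn at 1 + k1 r^2 times it, then the intrinsics apply), "origin" and "attitude" of the camera in the world; the wrist camera has in their place "tool_from_camera" (4x4, takes a point from camera to tool coordinates, whose origin is the TCP and whose axes are the flange's). Camera axes: x right, y up, looking along -z (the intrinsics and any distortion apply to the point x, -y, -z); pixel columns grow to the right and rows downward; lengths in m; the calibration is good to about 2 mm. A picture is of the moment at which its call begins: read the wrist's pose just before it. calibration takes no time and is no camera call.
- ticket.hand_in(): hands the job in; it is judged then, once.
The state is a dict: "clock": time; "joint_pos": joint angles; "qvel": joint speeds; "joint_torque": joint torques, N m; "ee_pos": TCP position; "orientation": TCP orientation; "wrist_force": force on the tool from outside, world axes, zero at the start; "wrist_torque": the same for the moment, N m; "width": finger opening in m; "finger_force": force on a finger pad.
Only numpy, scipy, OpenCV 4.12 (cv2) and the standard library are available. Lean on these libraries where they do the work, as an engineer would, in place of code of your own. Each camera call takes 0.05 s, during which the arm holds its last target. There are 200 camera calls.

## Working session

There is one attempt and no reset: what is moved stays moved. The work goes in short steps, Python scripts to look and compute and a shell command to move; the robot and the scene stay as the last step left them, time stands still between calls to the robot, and variables do not carry over. Pictures are saved under pics/ and viewed, at most 10 in all, crops included, and the job is handed in when it is done.

```bash
mkdir -p pics; cat > h.py <<'E'
import numpy as np, cv2
from station import r, eyes, ticket
from scipy.spatial.transform import Rotation as R
def rot(a):
    a=np.array(a,float)
    return a if a.shape==(3,3) else R.from_quat([a[1],a[2],a[3],a[0]]).as_matrix()
def pose():
    s=r.state(); return np.array(s['ee_pos']),rot(s['orientation'])
def cam(n):
    c=eyes.calibration(n)
    if n=='wrist':
        p,Q=pose(); T=np.array(c['tool_from_camera']); return c,p+Q@T[:3,3],Q@T[:3,:3]
    return c,np.array(c['origin']),rot(c['attitude'])
def shot(n):
    C=cam(n); im,d=eyes.grab_frame(n); return C,im,d
def rays(C,uv):
    c,o,A=C; K=np.array(c['camera_matrix']); k=c['k1']
    uv=np.atleast_2d(np.array(uv,float))
    q=np.c_[(uv[:,0]-K[0,2])/K[0,0],(uv[:,1]-K[1,2])/K[1,1]]; s=q.copy()
    for _ in range(30): s=q/(1+k*(s**2).sum(1,keepdims=True))
    return np.c_[s[:,0],-s[:,1],-np.ones(len(s))]@A.T
def onplane(C,uv,z):
    d=rays(C,uv); return C[1]+d*((z-C[1][2])/d[:,2])[:,None]
def cloud(C,depth):
    h,w=depth.shape; u,v=np.meshgrid(np.arange(w),np.arange(h))
    return (C[1]+rays(C,np.c_[u.ravel(),v.ravel()])*depth.reshape(-1,1)).reshape(h,w,3)
def tri(C1,p1,C2,p2):
    a=rays(C1,p1)[0];b=rays(C2,p2)[0]
    t=np.linalg.lstsq(np.c_[a,-b],C2[1]-C1[1],rcond=None)[0]
    P,Q=C1[1]+a*t[0],C2[1]+b*t[1]; return (P+Q)/2,np.linalg.norm(P-Q)
def save(n,im): cv2.imwrite('pics/'+n+'.png',im[:,:,::-1])
def delta(target,yaw=None):
    p,Q=pose(); return np.round(Q.T@(np.array(target)-p)/0.2,4)
E
python3 - <<'E'
from h import *
for n in ('scene','top'):
    C,im,d=shot(n); save(n,im); np.savez(n,im=im,d=d)
    print(n,C[1],C[2].round(2).tolist(),C[0]['k1'],np.round(C[0]['camera_matrix'],1).tolist(),(d>0).mean())
s=r.state();print({k:np.round(v,3).tolist() for k,v in s.items()})
E
```

```text
scene [1.13670567 0.2801942  1.00853813] [[-0.44, -0.74, 0.51], [0.9, -0.36, 0.24], [0.0, 0.56, 0.83]] -0.06752483761805336 [[464.8, 0.0, 277.9], [0.0, 464.8, 211.6], [0.0, 0.0, 1.0]] 0.9961819727891157
top [0.38847286 0.01231133 1.0272724 ] [[-0.01, 0.98, -0.18], [-1.0, -0.01, -0.01], [-0.01, 0.18, 0.98]] -0.010278998289783637 [[421.3, 0.0, 280.5], [0.0, 421.3, 211.2], [0.0, 0.0, 1.0]] 0.9960501700680272
{'clock': 0.1, 'joint_pos': [-1.264, 0.277, -0.028, 1.268, -0.0, 1.467], 'qvel': [0.0, -0.001, 0.004, 0.0, -0.002, 0.001], 'joint_torque': [0.0, -44.671, 29.613, 0.008, -0.0, -0.0], 'ee_pos': [0.249, -0.573, 0.241], 'orientation': [-0.001, 0.979, 0.203, -0.0], 'wrist_force': [0.227, -0.529, -0.048], 'wrist_torque': [-0.011, -0.011, 0.034], 'finger_force': 0.0, 'width': 0.086}
```

View pics/top.png

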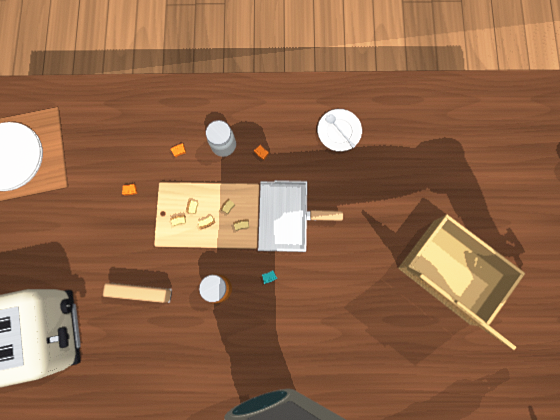

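View pics/scene.png

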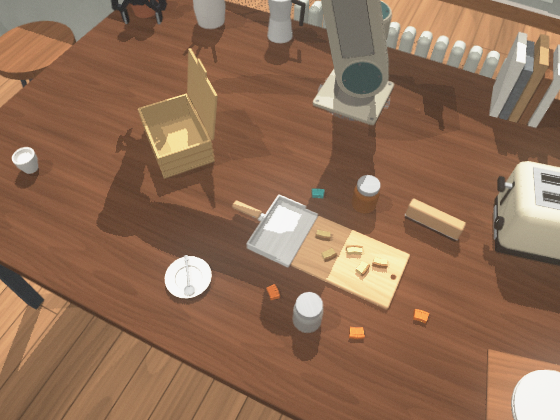

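The top view shows five yellow rinds on the board at about (178,219), (192,206), (206,222), (228,206) and (241,225). The look-alikes are orange at (178,150), (262,152) and (129,190), and turquoise at (269,277). They lie off the board and have other colours, so the five yellow ones are meant. The scraper is at (137,293), the pan at (283,215) with its handle at (325,216), and the box at (462,270) with its flap open towards the robot.

```bash
python3 - <<'E'
from h import *
D={n:(cam(n),np.load(n+'.npz')['im'],np.load(n+'.npz')['d']) for n in('scene','top')}
for n,(C,im,d) in D.items():
    P=cloud(C,d); hsv=cv2.cvtColor(im,cv2.COLOR_RGB2HSV)
    x,y,z=P[...,0],P[...,1],P[...,2]
    tab=(z<.003)&(x>.2)&(x<.8)&(abs(y)<.5); print(n,'table z',np.median(z[(abs(z)<.02)&(x>.2)&(x<.8)&(abs(y)<.5)]).round(4))
    def blob(mask,name,mina=40):
        k,l,st,ce=cv2.connectedComponentsWithStats(mask.astype(np.uint8))
        for i in range(1,k):
            if st[i,4]<mina: continue
            q=P[l==i]; rc=cv2.minAreaRect((q[:,:2]*1000).astype(np.float32))
            print(' ',name,'px',ce[i].round(0),'n',st[i,4],'med',np.median(q,0).round(4),'zmax',np.percentile(q[:,2],95).round(4),'rect mm',np.round(rc[0],1),np.round(rc[1],1),round(rc[2],1))
    reg=(x>.2)&(x<.8)
    blob(reg&(z>.05)&(z<.075)&(y>.1),'scraper/jar 50-75')
    blob(reg&(z>.010)&(z<.019)&(y>-.15)&(y<.35),'board 10-19',200)
    blob(reg&(z>.022)&(z<.036)&(y>-.02)&(y<.3),'rind 22-36',15)
    blob(reg&(z>.026)&(z<.045)&(y<0)&(y>-.3),'handle 26-45',20)
    blob(reg&(z>.076)&(z<.095)&(y<-.2),'boxrim',60)
    blob(reg&(z>.1)&(z<.26)&(y<-.2),'flap',60)
    blob(reg&(z>.22)&(z<.26)&(y<-.2),'flaptop',20)
    blob(reg&(z>.08)&(z<.1)&(y>-.1),'jartop',60)
im=D['top'][1]; save('crop',cv2.resize(im[160:330,80:380],None,fx=2.6,fy=2.6,interpolation=cv2.INTER_CUBIC))
E
```

```text
scene table z 0.0013
  scraper/jar 50-75 px [365. 196.] n 196 med [0.4158 0.179  0.0618] zmax 0.0706 rect mm [404.  177.1] [42.3 64.9] 10.6
  scraper/jar 50-75 px [499. 205.] n 83 med [0.2875 0.4955 0.0638] zmax 0.0741 rect mm [287.5 495.2] [84.   4.2] 11.8
  scraper/jar 50-75 px [437. 215.] n 676 med [0.3872 0.3586 0.0608] zmax 0.0644 rect mm [382.6 357.4] [142.6  33.9] 83.5
  scraper/jar 50-75 px [525. 245.] n 425 med [0.3785 0.5768 0.0636] zmax 0.0737 rect mm [375.7 574.5] [171.8  43.6] 82.0
  scraper/jar 50-75 px [307. 318.] n 209 med [0.7771 0.1787 0.0614] zmax 0.069 rect mm [765.  173.1] [41.7 64.9] 14.8
  board 10-19 px [352. 262.] n 5174 med [0.5805 0.2127 0.0154] zmax 0.0182 rect mm [570.4 205.4] [252.3 162.2] 88.6
  board 10-19 px [200. 271.] n 348 med [ 0.7517 -0.106   0.0132] zmax 0.0175 rect mm [ 763.2 -107.1] [97.2 57.6] 37.0
  rind 22-36 px [294. 201.] n 36 med [0.4823 0.011  0.0241] zmax 0.0271 rect mm [481.4  12.5] [63.3  5.5] 89.6
  rind 22-36 px [363. 205.] n 83 med [0.4188 0.1808 0.0289] zmax 0.0354 rect mm [410.5 175.9] [30.7 65. ] 4.1
  rind 22-36 px [408. 213.]
[... 4152 characters left out ...]
ct mm [ 425.8 -383.8] [209.4 156.1] 50.7
  flap px [461. 308.] n 866 med [ 0.3522 -0.3131  0.2325] zmax 0.251 rect mm [ 352.  -322.8] [209.2  27.3] 49.2
  flaptop px [467. 311.] n 557 med [ 0.3469 -0.3148  0.2338] zmax 0.2515 rect mm [ 345.9 -317.8] [208.6   9.5] 50.9
  jartop px [218. 133.] n 478 med [0.7492 0.17   0.0887] zmax 0.0919 rect mm [750.9 170.8] [56.8 56.6] 58.6
  jartop px [212. 288.] n 554 med [0.3903 0.1749 0.0893] zmax 0.0921 rect mm [389.6 175.1] [56.5 56.6] 78.6
  jartop px [ 62. 307.] n 271 med [0.3529 0.5035 0.0905] zmax 0.0979 rect mm [355.4 506.7] [89.8 28.6] 25.7
  jartop px [ 64. 358.] n 107 med [0.2442 0.4896 0.0901] zmax 0.0989 rect mm [237.7 494.2] [13.5 54.8] 71.7
```

View pics/crop.png

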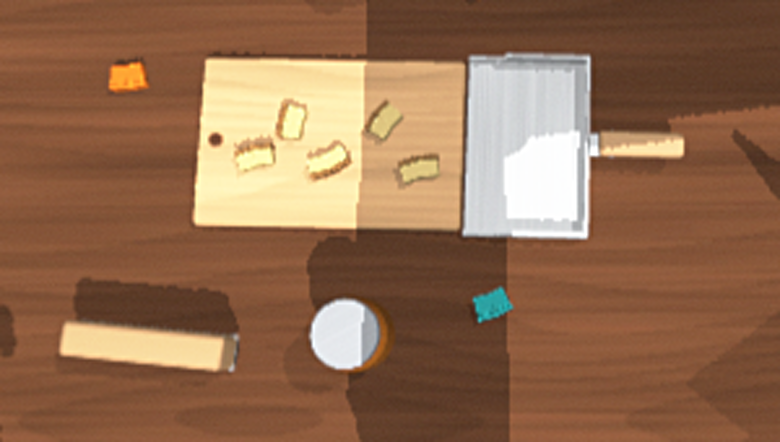

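The crop confirms five yellow rinds on the board, with the orange and turquoise look-alikes off it. Next I'll write a helper that turns waypoints into tool-axis units.

```bash
cat >> h.py <<'E'
def plan(*W,start=None):
    "tool down: waypoints x,y,z,phi(deg) -> dp, spin per call"
    if start is None:
        p,Q=pose(); start=(*p,np.degrees(np.arctan2(Q[1,0],Q[0,0])))
    print('start',np.round(start,4))
    for w in W:
        f=np.radians(start[3]); d=np.array(w[:3])-np.array(start[:3]); c,s=np.cos(f),np.sin(f)
        dp=np.array([c*d[0]+s*d[1],s*d[0]-c*d[1],-d[2]])/.2
        print(np.round(w,4),'dp',dp.round(3),'spin',round(-((w[3]-start[3]+180)%360-180)/180,4),'rows',round(np.linalg.norm(dp)*4,1)); start=w
E
python3 - <<'E'
from h import *
plan((.33,-.45,.33,23.4),(.46,-.3,.34,35),(.5,-.1,.34,45),(.5,.09,.33,60),(.44,.26,.25,84),(.381,.358,.14,84),(.381,.358,.034,84))
E
```

```text
start [ 0.2488 -0.5726  0.2413 23.475 ]
[ 0.33 -0.45  0.33 23.4 ] dp [ 0.617 -0.401 -0.444] spin 0.0004 rows 3.4
[ 0.46 -0.3   0.34 35.  ] dp [ 0.894 -0.43  -0.05 ] spin -0.0644 rows 4.0
[ 0.5  -0.1   0.34 45.  ] dp [ 0.737 -0.704 -0.   ] spin -0.0556 rows 4.1
[ 0.5   0.09  0.33 60.  ] dp [ 0.672 -0.672  0.05 ] spin -0.0833 rows 3.8
[ 0.44  0.26  0.25 84.  ] dp [ 0.586 -0.685  0.4  ] spin -0.1333 rows 3.9
[ 0.381  0.358  0.14  84.   ] dp [ 0.456 -0.345  0.55 ] spin 0.0 rows 3.2
[3.81e-01 3.58e-01 3.40e-02 8.40e+01] dp [0.   0.   0.53] spin 0.0 rows 2.1
```

```bash
python3 -m pendant '[{"dp":[0.3,-0.2,-0.444],"spin":0,"jaw":0},{"dp":[0.617,-0.4,-0.444],"spin":0,"jaw":0},{"dp":[0.617,-0.4,-0.444],"spin":0,"jaw":0},{"dp":[0.617,-0.4,-0.444],"spin":0,"jaw":0},{"dp":[0.617,-0.4,-0.444],"spin":0,"jaw":0}]'
python3 -m pendant '[{"dp":[0.894,-0.43,-0.05],"spin":-0.064,"jaw":0},{"dp":[0.894,-0.43,-0.05],"spin":-0.064,"jaw":0},{"dp":[0.894,-0.43,-0.05],"spin":-0.064,"jaw":0},{"dp":[0.894,-0.43,-0.05],"spin":-0.064,"jaw":0},{"dp":[0.894,-0.43,-0.05],"spin":-0.064,"jaw":0}]'
python3 -m pendant '[{"dp":[0.737,-0.704,0],"spin":-0.056,"jaw":0},{"dp":[0.737,-0.704,0],"spin":-0.056,"jaw":0},{"dp":[0.737,-0.704,0],"spin":-0.056,"jaw":0},{"dp":[0.737,-0.704,0],"spin":-0.056,"jaw":0},{"dp":[0.737,-0.704,0],"spin":-0.056,"jaw":0}]'
python3 -m pendant '[{"dp":[0.672,-0.672,0.05],"spin":-0.083,"jaw":0},{"dp":[0.672,-0.672,0.05],"spin":-0.083,"jaw":0},{"dp":[0.672,-0.672,0.05],"spin":-0.083,"jaw":0},{"dp":[0.672,-0.672,0.05],"spin":-0.083,"jaw":0},{"dp":[0.672,-0.672,0.05],"spin":-0.083,"jaw":0}]'
python3 -m pendant '[{"dp":[0.586,-0.685,0.4],"spin":-0.133,"jaw":0},{"dp":[0.586,-0.685,0.4],"spin":-0.133,"jaw":0},{"dp":[0.586,-0.685,0.4],"spin":-0.133,"jaw":0},{"dp":[0.586,-0.685,0.4],"spin":-0.133,"jaw":0},{"dp":[0.586,-0.685,0.4],"spin":-0.133,"jaw":0}]'
python3 - <<'E'
from h import *
C,im,d=shot('wrist'); save('w1',im); P=cloud(C,d); z=P[...,2]
m=((z>.05)&(z<.07)).astype(np.uint8); k,l,st,ce=cv2.connectedComponentsWithStats(m)
for i in range(1,k):
    if st[i,4]>300:
        q=P[l==i]; print(ce[i].round(),st[i,4],np.median(q,0).round(4),cv2.minAreaRect((q[:,:2]*1000).astype(np.float32)))
plan((.381,.358,.14,84))
E
```

```text
clock: 0.6
ee_pos: [0.3321, -0.4488, 0.3333]
orientation: [0.001, 0.979, 0.205, 0.001]
wrist_force: [0.2, -0.1, 0.8]
width: 0.0852
finger_force: 0.0
clock: 1.1
ee_pos: [0.4625, -0.2972, 0.3404]
orientation: [-0.001, 0.953, 0.304, 0.0]
wrist_force: [0.3, -1.0, -0.7]
width: 0.0854
finger_force: 0.0
clock: 1.6
ee_pos: [0.4999, -0.0974, 0.3403]
orientation: [-0.001, 0.923, 0.386, -0.0]
wrist_force: [0.2, -0.4, 0.2]
width: 0.0854
finger_force: 0.0
clock: 2.1
ee_pos: [0.4994, 0.0915, 0.3298]
orientation: [-0.001, 0.865, 0.502, -0.001]
wrist_force: [-0.4, -0.9, -0.5]
width: 0.0852
finger_force: 0.0
clock: 2.6
ee_pos: [0.4369, 0.2602, 0.2473]
orientation: [-0.001, 0.742, 0.67, -0.003]
wrist_force: [1.0, -1.5, -0.4]
width: 0.0855
finger_force: 0.0
[209.  80.] 5629 [0.3841 0.363  0.0603] ((382.3197937011719, 357.99798583984375), (141.48580932617188, 31.013643264770508), 84.27450561523438)
[248. 250.] 837 [0.4    0.2011 0.0604] ((395.00946044921875, 188.58963012695312), (40.79505157470703, 63.871097564697266), 73.5386734008789)
start [ 0.4385  0.2588  0.2487 84.0777]
[ 0.381  0.358  0.14  84.   ] dp [ 0.464 -0.337  0.544] spin 0.0004 rows 3.2
```

```bash
python3 -m pendant '[{"dp":[0.2,-0.15,0.2],"spin":0,"jaw":0},{"dp":[0.464,-0.333,0.5],"spin":0,"jaw":0},{"dp":[0.464,-0.333,0.56],"spin":0,"jaw":0},{"dp":[0.464,-0.333,0.8],"spin":0,"jaw":0},{"dp":[0.464,-0.333,0.95],"spin":0,"jaw":0}]' 60
python3 - <<'E'
from h import *
plan((.382,.358,.034,84.2))
E
```

```text
clock: 3.15
ee_pos: [0.3841, 0.3573, 0.0592]
orientation: [0.001, 0.744, 0.668, -0.0]
wrist_force: [0.6, -0.4, -0.2]
width: 0.0853
finger_force: 0.0
start [3.84100e-01 3.57300e-01 5.92000e-02 8.38948e+01]
[3.82e-01 3.58e-01 3.40e-02 8.42e+01] dp [ 0.002 -0.011  0.126] spin -0.0017 rows 0.5
```

```bash
python3 -m pendant '[{"dp":[0.002,-0.01,0.126],"spin":0,"jaw":0},{"dp":[0.002,-0.01,0.126],"spin":0,"jaw":1},{"dp":[0.002,-0.01,0.126],"spin":0,"jaw":1},{"dp":[0.002,-0.01,0.126],"spin":0,"jaw":1},{"dp":[0.002,-0.01,0.126],"spin":0,"jaw":1}]' 80
python3 -m pendant '[{"dp":[0,0,0],"spin":0,"jaw":1},{"dp":[0,0,0],"spin":0,"jaw":1},{"dp":[0,0,-0.2],"spin":0,"jaw":1},{"dp":[0,0,-0.4],"spin":0,"jaw":1},{"dp":[0,0,-0.4],"spin":0,"jaw":1}]'
python3 - <<'E'
from h import *
print(pose()[1].round(3).tolist())
plan((.44,.36,.12,125),(.53,.34,.12,164),(.573,.312,.10,178.5),(.573,.312,.055,178.5),(.573,.312,.0495,178.5))
E
```

```text
clock: 3.65
ee_pos: [0.3836, 0.36, 0.0383]
orientation: [0.0, 0.744, 0.669, 0.002]
wrist_force: [-3.9, -5.8, 10.5]
width: 0.0295
finger_force: 78.3
clock: 4.15
ee_pos: [0.3852, 0.3623, 0.122]
orientation: [0.001, 0.743, 0.669, 0.006]
wrist_force: [1.4, 1.0, -2.0]
width: 0.029
finger_force: 79.5
[[0.105, 0.994, 0.01], [0.994, -0.105, 0.007], [0.008, 0.009, -1.0]]
start [ 0.3852  0.3623  0.122  83.9815]
[4.40e-01 3.60e-01 1.20e-01 1.25e+02] dp [0.018 0.274 0.01 ] spin -0.2279 rows 1.1
[5.30e-01 3.40e-01 1.20e-01 1.64e+02] dp [-0.34   0.311 -0.   ] spin -0.2167 rows 1.8
[5.730e-01 3.120e-01 1.000e-01 1.785e+02] dp [-0.245 -0.075  0.1  ] spin -0.0806 rows 1.1
[5.730e-01 3.120e-01 5.500e-02 1.785e+02] dp [0.    0.    0.225] spin -0.0 rows 0.9
[5.730e-01 3.120e-01 4.950e-02 1.785e+02] dp [0.    0.    0.027] spin -0.0 rows 0.1
```

```bash
python3 -m pendant '[{"dp":[0.018,0.274,0],"spin":-0.228,"jaw":1},{"dp":[0.018,0.274,0],"spin":-0.228,"jaw":1},{"dp":[0.018,0.274,0],"spin":-0.228,"jaw":1},{"dp":[0.018,0.274,0],"spin":-0.228,"jaw":1},{"dp":[0.018,0.274,0],"spin":-0.228,"jaw":1}]'
python3 -m pendant '[{"dp":[-0.34,0.311,0],"spin":-0.217,"jaw":1},{"dp":[-0.34,0.311,0],"spin":-0.217,"jaw":1},{"dp":[-0.34,0.311,0],"spin":-0.217,"jaw":1},{"dp":[-0.34,0.311,0],"spin":-0.217,"jaw":1},{"dp":[-0.34,0.311,0],"spin":-0.217,"jaw":1}]'
python3 -m pendant '[{"dp":[-0.245,-0.075,0.1],"spin":-0.08,"jaw":1},{"dp":[-0.245,-0.075,0.1],"spin":-0.08,"jaw":1},{"dp":[-0.245,-0.075,0.1],"spin":-0.08,"jaw":1},{"dp":[-0.245,-0.075,0.1],"spin":-0.08,"jaw":1},{"dp":[-0.245,-0.075,0.1],"spin":-0.08,"jaw":1}]'
python3 - <<'E'
from h import *
for n in('top','wrist'):
    C,im,d=shot(n); save('sw_'+n,im); P=cloud(C,d); z=P[...,2]
    print(n)
    if n=='top':
        m=((z>.105)&(z<.14)&(P[...,0]>.45)&(P[...,0]<.7)&(P[...,1]>.24)&(P[...,1]<.4)); q=P[m]; print(m.sum(),np.median(q,0),cv2.minAreaRect((q[:,:2]*1000).astype(np.float32)))
plan((.573,.312,.055,178.5))
E
```

```text
clock: 4.65
ee_pos: [0.4355, 0.3565, 0.1149]
orientation: [-0.0, 0.459, 0.888, -0.001]
wrist_force: [0.0, -0.8, -1.9]
width: 0.029
finger_force: 79.8
clock: 5.15
ee_pos: [0.5257, 0.3364, 0.1147]
orientation: [-0.001, 0.137, 0.991, -0.001]
wrist_force: [-0.0, 0.3, -1.8]
width: 0.0291
finger_force: 79.9
clock: 5.65
ee_pos: [0.5682, 0.3095, 0.0959]
orientation: [-0.0, 0.014, 1.0, 0.0]
wrist_force: [-0.5, 0.1, -0.7]
width: 0.029
finger_force: 79.8
top
662 [0.54505671 0.30529394 0.11896731] ((568.5278930664062, 295.8004455566406), (57.282798767089844, 144.13937377929688), 88.07988739013672)
wrist
start [5.685000e-01 3.097000e-01 9.620000e-02 1.784683e+02]
[5.730e-01 3.120e-01 5.500e-02 1.785e+02] dp [-0.022  0.012  0.206] spin -0.0002 rows 0.8
```

View pics/sw_wrist.png

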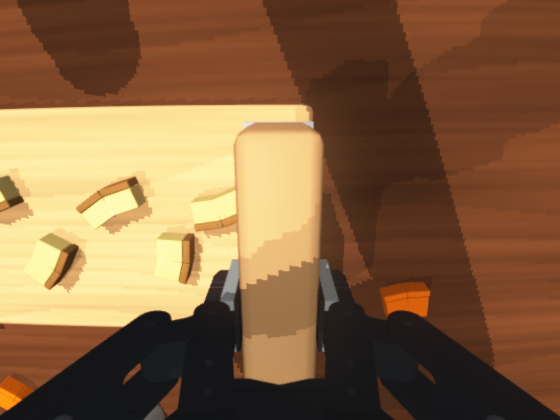

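```bash
python3 -m pendant '[{"dp":[-0.018,-0.032,0],"spin":0,"jaw":1},{"dp":[-0.018,-0.032,0.1],"spin":0,"jaw":1},{"dp":[-0.018,-0.032,0.18],"spin":0,"jaw":1},{"dp":[-0.018,-0.032,0.208],"spin":0,"jaw":1},{"dp":[-0.018,-0.032,0.208],"spin":0,"jaw":1}]'
python3 - <<'E'
from h import *
C,im,d=shot('wrist'); P=cloud(C,d); z=P[...,2]
m=(z>.022)&(z<.034)&(P[...,0]>.5)&(P[...,0]<.63)&(P[...,1]<.32); k,l,st,ce=cv2.connectedComponentsWithStats(m.astype(np.uint8))
for i in range(1,k):
    if st[i,4]>100: q=P[l==i]; print(st[i,4],q.min(0).round(3),q.max(0).round(3))
m=(z>.05)&(z<.07)&(P[...,1]>.28)&(P[...,1]<.35)&(P[...,0]>.5); q=P[m]; print('scr',q.min(0).round(3),q.max(0).round(3))
m=(z>.010)&(z<.018)&(P[...,1]>.2);q=P[m];print('board',np.percentile(q,[.5,99.5],axis=0).round(3))
E
```

```text
clock: 6.25
ee_pos: [0.5734, 0.3036, 0.0557]
orientation: [0.001, 0.013, 1.0, 0.001]
wrist_force: [-1.4, 0.5, 6.1]
width: 0.0292
finger_force: 81.1
2644 [0.533 0.185 0.022] [0.563 0.225 0.031]
2254 [0.541 0.257 0.022] [0.568 0.285 0.034]
1807 [0.569 0.146 0.022] [0.607 0.173 0.03 ]
2288 [0.571 0.228 0.022] [0.603 0.254 0.031]
scr [0.504 0.28  0.05 ] [0.568 0.333 0.07 ]
board [[0.49  0.2   0.011]
 [0.64  0.415 0.017]]
```

```bash
python3 -m pendant '[{"dp":[0,-0.06,0],"spin":0,"jaw":1},{"dp":[0,-0.14,0],"spin":0,"jaw":1},{"dp":[0,-0.22,0],"spin":0,"jaw":1},{"dp":[0,-0.3,0],"spin":0,"jaw":1},{"dp":[0,-0.38,0],"spin":0,"jaw":1}]'
python3 -m pendant '[{"dp":[0,-0.08,0],"spin":0,"jaw":1},{"dp":[0,-0.16,0],"spin":0,"jaw":1},{"dp":[0,-0.24,0],"spin":0,"jaw":1},{"dp":[0,-0.32,0],"spin":0,"jaw":1},{"dp":[0,-0.4,0],"spin":0,"jaw":1}]'
python3 - <<'E'
from h import *
C,im,d=shot('top'); save('t2',cv2.resize(im[150:290,130:380],None,fx=3,fy=3)); 
C,im,d=shot('wrist'); save('w2',im)
a=cv2.imread('pics/t2.png'); b=cv2.imread('pics/w2.png'); s=cv2.resize(a,(560,314)); cv2.imwrite('pics/m2.png',cv2.resize(np.vstack([s,b]),None,fx=.8,fy=.8))
print(pose()[0])
E
```

```text
clock: 6.8
ee_pos: [0.5724, 0.2278, 0.0563]
orientation: [0.002, 0.013, 1.0, 0.002]
wrist_force: [0.8, 4.6, 6.5]
width: 0.0293
finger_force: 81.0
clock: 7.3
ee_pos: [0.5703, 0.1477, 0.0563]
orientation: [0.002, 0.013, 1.0, 0.002]
wrist_force: [0.3, 4.4, 6.9]
width: 0.0291
finger_force: 81.1
[0.57006289 0.14557817 0.05618204]
```

View pics/m2.png

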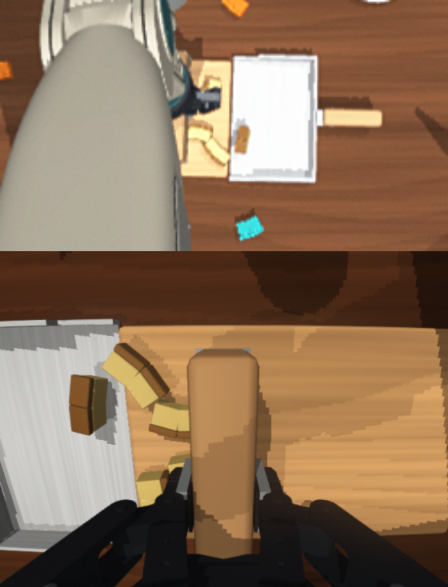

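The montage shows one rind already in the pan and the others gathered ahead of the scraper at the board's end. I'll keep sweeping.

```bash
python3 -m pendant '[{"dp":[0,-0.08,0],"spin":0,"jaw":1},{"dp":[0,-0.16,0],"spin":0,"jaw":1},{"dp":[0,-0.24,0],"spin":0,"jaw":1},{"dp":[0,-0.32,0],"spin":0,"jaw":1},{"dp":[0,-0.35,0],"spin":0,"jaw":1}]'
python3 - <<'E'
from h import *
C,im,d=shot('top'); a=cv2.resize(im[150:290,180:380],None,fx=3,fy=3)[:,:,::-1]
C,im,d=shot('wrist'); b=im[:,:,::-1]
s=cv2.resize(a,(560,392)); cv2.imwrite('pics/m3.png',cv2.resize(np.vstack([s,b]),None,fx=.72,fy=.72))
P=cloud(C,d);y=P[...,1];z=P[...,2];hsv=cv2.cvtColor(im,cv2.COLOR_RGB2HSV)
m=(hsv[...,1]>70)&(z>.006)&(z<.04)&(y<.08)&(y>-.03)&(P[...,0]>.48)&(P[...,0]<.655)
k,l,st,ce=cv2.connectedComponentsWithStats(m.astype(np.uint8))
for i in range(1,k):
    if st[i,4]>100: q=P[l==i]; print(ce[i].round(),st[i,4],q.min(0).round(3),q.max(0).round(3))
E
```

```text
clock: 7.9
ee_pos: [0.5671, 0.0763, 0.0552]
orientation: [0.001, 0.014, 1.0, 0.001]
wrist_force: [-0.1, 4.4, 6.9]
width: 0.0291
finger_force: 81.0
[239. 126.] 882 [0.491 0.051 0.006] [0.528 0.073 0.039]
[197. 194.] 3831 [0.51  0.018 0.006] [0.553 0.055 0.026]
[226. 258.] 319 [0.568 0.042 0.006] [0.577 0.054 0.018]
[196. 291.] 769 [0.583 0.019 0.006] [0.606 0.04  0.018]
```

View pics/m3.png

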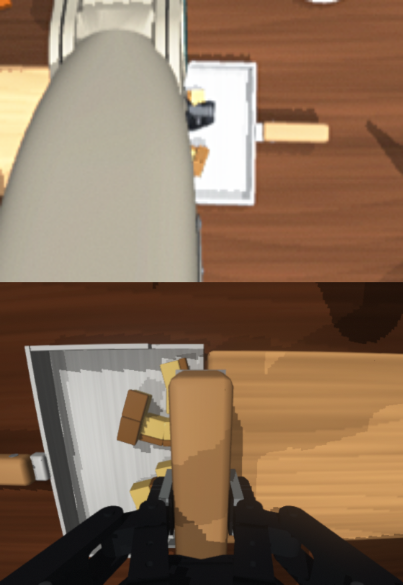

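```bash
python3 -m pendant '[{"dp":[0,-0.05,0],"spin":0,"jaw":1},{"dp":[0.01,-0.1,0],"spin":0,"jaw":1},{"dp":[0.01,-0.14,0],"spin":0,"jaw":1},{"dp":[0.01,-0.14,0],"spin":0,"jaw":1},{"dp":[0.01,-0.14,0],"spin":0,"jaw":1}]'
python3 -m pendant '[{"dp":[0,0.05,-0.02],"spin":0,"jaw":1},{"dp":[0,0.15,-0.08],"spin":0,"jaw":1},{"dp":[0,0.35,-0.1],"spin":0,"jaw":1},{"dp":[0,0.6,-0.1],"spin":0,"jaw":1},{"dp":[0,0.6,-0.1],"spin":0,"jaw":1}]'
python3 - <<'E'
from h import *
C,im,d=shot('top'); a=cv2.resize(im[150:290,180:380],None,fx=3,fy=3)[:,:,::-1]
C,im,d=shot('wrist'); b=im[:,:,::-1]
s=cv2.resize(a,(560,392)); cv2.imwrite('pics/m4.png',cv2.resize(np.vstack([s,b]),None,fx=.72,fy=.72))
print(pose()[0])
E
```

```text
clock: 8.5
ee_pos: [0.5643, 0.0489, 0.0553]
orientation: [0.001, 0.014, 1.0, 0.001]
wrist_force: [-0.2, 1.8, 6.6]
width: 0.0289
finger_force: 81.1
clock: 9.0
ee_pos: [0.5662, 0.1739, 0.074]
orientation: [-0.0, 0.01, 1.0, 0.001]
wrist_force: [0.5, -0.3, -1.6]
width: 0.0287
finger_force: 80.1
[0.56555924 0.16986319 0.07340769]
```

View pics/m4.png

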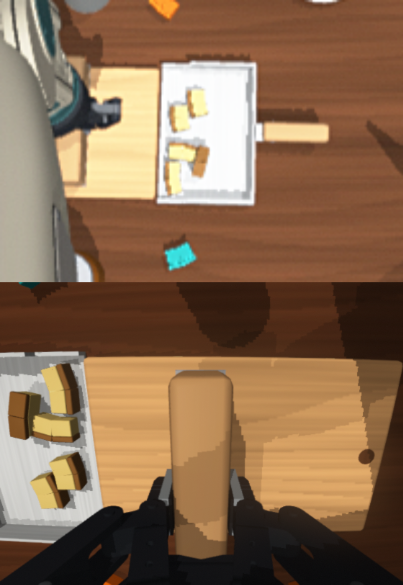

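All five rinds lie in the pan and the board is clear. Now I'll set the scraper down on the board.

```bash
python3 -m pendant '[{"dp":[-0.02,0.2,0],"spin":0,"jaw":1},{"dp":[-0.02,0.25,0.03],"spin":0,"jaw":1},{"dp":[-0.02,0.25,0.07],"spin":0,"jaw":1},{"dp":[-0.02,0.25,0.095],"spin":0,"jaw":1},{"dp":[-0.02,0.25,0.098],"spin":0,"jaw":1}]'
python3 -m pendant '[{"dp":[0,0,0],"spin":0,"jaw":1},{"dp":[0,0,0],"spin":0,"jaw":0.4},{"dp":[0,0,0],"spin":0,"jaw":0},{"dp":[0,0,0],"spin":0,"jaw":0},{"dp":[0,0,0],"spin":0,"jaw":0}]'
python3 -m pendant '[{"dp":[0,0,-0.1],"spin":0,"jaw":0},{"dp":[0,0,-0.35],"spin":0,"jaw":0},{"dp":[0,0,-0.6],"spin":0,"jaw":0},{"dp":[0,0,-0.7],"spin":0,"jaw":0},{"dp":[0,0,-0.7],"spin":0,"jaw":0}]'
python3 - <<'E'
from h import *
print(pose()[0])
C,im,d=shot('top'); P=cloud(C,d);x,y,z=P[...,0],P[...,1],P[...,2]
m=(z>.026)&(z<.045)&(y<-.03)&(y>-.2)&(x>.5)&(x<.62)
q=P[m]; rc=cv2.minAreaRect((q[:,:2]*1000).astype(np.float32)); print('handle',m.sum(),rc,np.percentile(q[:,2],90)); vx=np.polyfit(q[:,1],q[:,0],1); print('dx/dy',vx)
m=(z>.018)&(z<.032)&(x>.47)&(x<.67)&(y<.09)&(y>-.05); q=P[m]; print('lips',q.min(0),q.max(0))
plan((.57,.1,.2,135),(.563,-.04,.16,100),(.56,-.0835,.08,88.5),(.56,-.0835,.022,88.5))
E
```

```text
clock: 9.6
ee_pos: [0.5715, 0.217, 0.0536]
orientation: [-0.001, 0.014, 1.0, -0.001]
wrist_force: [-0.1, -0.5, -1.1]
width: 0.0293
finger_force: 80.3
clock: 10.1
ee_pos: [0.5725, 0.2186, 0.0551]
orientation: [0.0, 0.013, 1.0, 0.0]
wrist_force: [0.4, -0.4, 0.3]
width: 0.0846
finger_force: 0.0
clock: 10.6
ee_pos: [0.5755, 0.2196, 0.2002]
orientation: [0.005, 0.013, 1.0, 0.001]
wrist_force: [0.2, -0.2, -0.7]
width: 0.0852
finger_force: 0.0
[0.57550769 0.21961095 0.20015462]
handle 378 ((559.708740234375, -78.38230895996094), (88.34619140625, 107.76632690429688), 88.90987396240234) 0.03968805011351213
dx/dy [0.02314499 0.56115246]
lips [ 0.47650992 -0.04601899  0.01800382] [0.64860118 0.08971382 0.03191077]
start [  0.5738   0.2192   0.1973 178.4702]
[5.70e-01 1.00e-01 2.00e-01 1.35e+02] dp [ 0.003 -0.596 -0.014] spin 0.2415 rows 2.4
[ 5.63e-01 -4.00e-02  1.60e-01  1.00e+02] dp [-0.47 -0.52  0.2 ] spin 0.1944 rows 2.9
[ 5.60e-01 -8.35e-02  8.00e-02  8.85e+01] dp [-0.212 -0.053  0.4  ] spin 0.0639 rows 1.8
[ 5.60e-01 -8.35e-02  2.20e-02  8.85e+01] dp [0.   0.   0.29] spin -0.0 rows 1.2
```

```bash
python3 -m pendant '[{"dp":[0,-0.596,0],"spin":0.239,"jaw":0},{"dp":[0,-0.596,0],"spin":0.239,"jaw":0},{"dp":[0,-0.596,0],"spin":0.239,"jaw":0},{"dp":[0,-0.596,0],"spin":0.239,"jaw":0},{"dp":[0,-0.596,0],"spin":0.239,"jaw":0}]'
python3 -m pendant '[{"dp":[-0.47,-0.52,0.2],"spin":0.197,"jaw":0},{"dp":[-0.47,-0.52,0.2],"spin":0.197,"jaw":0},{"dp":[-0.47,-0.52,0.2],"spin":0.197,"jaw":0},{"dp":[-0.47,-0.52,0.2],"spin":0.197,"jaw":0},{"dp":[-0.47,-0.52,0.2],"spin":0.197,"jaw":0}]'
python3 -m pendant '[{"dp":[-0.212,-0.053,0.1],"spin":0.064,"jaw":0},{"dp":[-0.212,-0.053,0.4],"spin":0.064,"jaw":0},{"dp":[-0.212,-0.053,0.4],"spin":0.064,"jaw":0},{"dp":[-0.212,-0.053,0.4],"spin":0.064,"jaw":0},{"dp":[-0.212,-0.053,0.4],"spin":0.064,"jaw":0}]'
python3 - <<'E'
from h import *
plan((.559,-.0835,.024,88.7))
C,im,d=shot('wrist'); P=cloud(C,d);x,y,z=P[...,0],P[...,1],P[...,2]
m=(z>.03)&(z<.045)&(y<-.04)&(y>-.14)&(x>.53)&(x<.59)
q=P[m]; print(m.sum(),np.percentile(q,[1,50,99],axis=0).round(4)); print(np.polyfit(q[:,1],q[:,0],1))
E
```

```text
clock: 11.15
ee_pos: [0.5674, 0.0983, 0.1923]
orientation: [-0.002, 0.382, 0.924, -0.001]
wrist_force: [-0.4, 0.8, -0.9]
width: 0.0852
finger_force: 0.0
clock: 11.65
ee_pos: [0.5611, -0.0416, 0.152]
orientation: [-0.002, 0.644, 0.765, -0.001]
wrist_force: [-0.1, 0.9, 0.4]
width: 0.0855
finger_force: 0.0
clock: 12.15
ee_pos: [0.5607, -0.0833, 0.0755]
orientation: [0.0, 0.715, 0.699, 0.0]
wrist_force: [-0.2, -0.0, 0.6]
width: 0.0855
finger_force: 0.0
start [ 5.60700e-01 -8.33000e-02  7.55000e-02  8.86932e+01]
[ 5.59e-01 -8.35e-02  2.40e-02  8.87e+01] dp [-0.001 -0.008  0.257] spin -0.0 rows 1.0
5137 [[ 0.5508 -0.1204  0.0321]
 [ 0.5618 -0.0783  0.0363]
 [ 0.5728 -0.0449  0.0379]]
[0.02771899 0.56403382]
```

```bash
python3 -m pendant '[{"dp":[0,0,0.15],"spin":0,"jaw":0},{"dp":[0,0,0.257],"spin":0,"jaw":0},{"dp":[0,0,0.257],"spin":0,"jaw":0},{"dp":[0,0,0.257],"spin":0,"jaw":1},{"dp":[0,0,0.257],"spin":0,"jaw":1}]' 120
python3 -m pendant '[{"dp":[0,0,0],"spin":0,"jaw":1},{"dp":[0,0,0],"spin":0,"jaw":1},{"dp":[0,0,0],"spin":0,"jaw":1},{"dp":[0,0,-0.03],"spin":0,"jaw":1},{"dp":[0,0,-0.06],"spin":0,"jaw":1}]' 120
python3 -m pendant '[{"dp":[0,0,-0.06],"spin":0,"jaw":1},{"dp":[0,0,-0.12],"spin":0,"jaw":1},{"dp":[0,0,-0.18],"spin":0,"jaw":1},{"dp":[0,0,-0.25],"spin":0,"jaw":1},{"dp":[0,0,-0.25],"spin":0,"jaw":1}]' 120
cat > pan.py <<'E'
from h import *
def tilt():
    "pan floor/rim slope along the tool x axis from the scene depth cloud near the gripper"
    p,Q=pose(); C,im,d=shot('scene'); P=cloud(C,d); q=(P-p)@Q  # tool coords
    hsv=cv2.cvtColor(im,cv2.COLOR_RGB2HSV)
    m=(q[...,0]>.05)&(q[...,0]<.19)&(abs(q[...,1])<.09)&(P[...,2]>.02)&(q[...,2]>-.03)&(q[...,2]<.2)&(hsv[...,1]<60)
    for k in range(-80,90,20):
        s=m&(abs(q[...,1]*1000-k)<10)
        if s.sum()>40: print(k,s.sum(),'slope deg',np.degrees(np.arctan(np.polyfit(q[s][:,0],q[s][:,2],1)[0])).round(1))
    return p,im,P
E
python3 -c "
from pan import *
p,im,P=tilt(); print(p); save('lift',im[120:330,150:430])"
```

```text
clock: 12.7
ee_pos: [0.5621, -0.0844, 0.0255]
orientation: [0.002, 0.716, 0.698, 0.001]
wrist_force: [0.0, 0.1, 0.7]
width: 0.059
finger_force: 0.0
clock: 13.2
ee_pos: [0.5592, -0.0841, 0.0351]
orientation: [-0.001, 0.716, 0.698, -0.001]
wrist_force: [0.0, -0.5, -2.3]
width: 0.0201
finger_force: 117.5
clock: 13.7
ee_pos: [0.5623, -0.0848, 0.0883]
orientation: [0.002, 0.716, 0.698, 0.001]
wrist_force: [0.8, 0.3, -2.7]
width: 0.0195
finger_force: 117.6
-80 355 slope deg 2.3
-60 207 slope deg 0.3
-40 180 slope deg -1.1
-20 262 slope deg -2.6
0 274 slope deg -0.7
20 258 slope deg -4.2
40 297 slope deg -0.7
60 343 slope deg 0.5
80 300 slope deg 6.1
[ 0.56231859 -0.08475181  0.08831405]
```

View pics/lift.png

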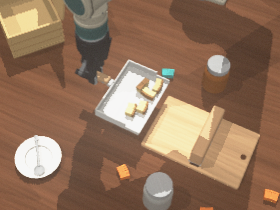

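The pan is lifted level with all five rinds inside, and the scraper stands on the board. Next I'll carry it to the box.

```bash
python3 - <<'E'
from h import *
plan((.59,-.22,.2,88.7),(.61,-.36,.2,108),(.61,-.43,.2,141),(.505,-.447,.2,141),(.505,-.447,.1,141))
E
```

```text
start [ 5.61500e-01 -8.46000e-02  8.71000e-02  8.85045e+01]
[ 0.59 -0.22  0.2  88.7 ] dp [-0.673  0.16  -0.565] spin -0.0011 rows 3.6
[  0.61  -0.36   0.2  108.  ] dp [-0.698  0.116 -0.   ] spin -0.1072 rows 2.8
[  0.61  -0.43   0.2  141.  ] dp [-0.333 -0.108 -0.   ] spin -0.1833 rows 1.4
[  0.505  -0.447   0.2   141.   ] dp [ 0.355 -0.396 -0.   ] spin 0.0 rows 2.1
[ 5.05e-01 -4.47e-01  1.00e-01  1.41e+02] dp [0.  0.  0.5] spin 0.0 rows 2.0
```

```bash
python3 -m pendant '[{"dp":[-0.07,0.02,-0.13],"spin":0,"jaw":1},{"dp":[-0.22,0.05,-0.28],"spin":0,"jaw":1},{"dp":[-0.4,0.1,-0.42],"spin":0,"jaw":1},{"dp":[-0.6,0.14,-0.54],"spin":0,"jaw":1},{"dp":[-0.673,0.16,-0.565],"spin":0,"jaw":1}]' 120
python3 -m pendant '[{"dp":[-0.12,0.02,0],"spin":-0.02,"jaw":1},{"dp":[-0.28,0.05,0],"spin":-0.04,"jaw":1},{"dp":[-0.44,0.08,0],"spin":-0.065,"jaw":1},{"dp":[-0.6,0.1,0],"spin":-0.09,"jaw":1},{"dp":[-0.698,0.116,0],"spin":-0.107,"jaw":1}]'
python3 -m pendant '[{"dp":[-0.08,-0.02,0],"spin":-0.04,"jaw":1},{"dp":[-0.16,-0.05,0],"spin":-0.08,"jaw":1},{"dp":[-0.24,-0.07,0],"spin":-0.12,"jaw":1},{"dp":[-0.333,-0.108,0],"spin":-0.155,"jaw":1},{"dp":[-0.333,-0.108,0],"spin":-0.183,"jaw":1}]'
python3 -m pendant '[{"dp":[0.07,-0.08,0],"spin":0,"jaw":1},{"dp":[0.15,-0.17,0],"spin":0,"jaw":1},{"dp":[0.22,-0.25,0],"spin":0,"jaw":1},{"dp":[0.3,-0.33,0],"spin":0,"jaw":1},{"dp":[0.355,-0.396,0],"spin":0,"jaw":1}]'
python3 - <<'E'
from pan import *
p,im,P=tilt(); print(p, r.state()['joint_pos']); plan((.505,-.447,.2,141))
a=im[0:300,60:480]
C,im2,d=shot('top'); b=im2[130:420,320:560]
cv2.imwrite('pics/m5.png',np.hstack([cv2.resize(a,(420,300)),cv2.resize(b,(248,300))])[:,:,::-1])
x,y=P[...,0],P[...,1]; n=np.array([-.777,.629]); c=np.array([.427,-.384])
s=(P[...,:2]-c)@n; t=(P[...,:2]-c)@np.array([-.63,-.777])
for k in (60,80,100,120,140,160):
    m=(abs(s*1000-k)<10)&(abs(t)<.1)&(P[...,2]>.26); print(k,m.sum(),P[m][:,2].min() if m.any() else '')
E
```

```text
clock: 14.25
ee_pos: [0.5912, -0.2241, 0.2018]
orientation: [0.004, 0.717, 0.697, 0.001]
wrist_force: [1.0, 0.3, -2.1]
width: 0.0199
finger_force: 117.9
clock: 14.75
ee_pos: [0.6076, -0.3614, 0.1965]
orientation: [-0.001, 0.589, 0.808, -0.0]
wrist_force: [-0.3, 0.3, -2.7]
width: 0.0198
finger_force: 117.9
clock: 15.25
ee_pos: [0.6072, -0.4316, 0.1962]
orientation: [-0.001, 0.335, 0.942, 0.0]
wrist_force: [0.2, 0.3, -2.7]
width: 0.0195
finger_force: 117.9
clock: 15.75
ee_pos: [0.5012, -0.445, 0.1967]
orientation: [-0.001, 0.336, 0.942, 0.001]
wrist_force: [0.4, -0.5, -2.3]
width: 0.0196
finger_force: 117.9
-80 281 slope deg 2.3
-60 148 slope deg -0.3
-40 145 slope deg -0.1
-20 168 slope deg 2.5
0 165 slope deg 3.8
20 145 slope deg 2.9
40 193 slope deg 0.8
60 143 slope deg 0.7
80 301 slope deg 4.4
[ 0.50116382 -0.44502331  0.19674961] [-0.82516001  0.38097029  0.02080299  1.21521671 -0.00157043 -0.13773837]
start [  0.4988  -0.4457   0.197  140.6137]
[  0.505  -0.447   0.2   141.   ] dp [-0.028  0.015 -0.015] spin -0.0021 rows 0.1
60 0 
80 0 
100 0 
120 0 
140 0 
160 0
```

View pics/m5.png

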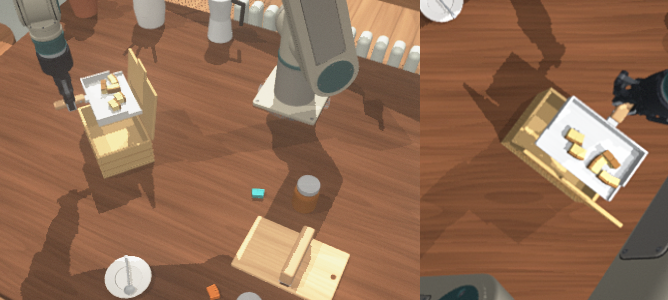

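```bash
python3 - <<'E'
from pan import *
n=np.array([-.777,.629]); t_=np.array([-.629,-.777]); c=np.array([.427,-.384])
for cn in('top','scene'):
    C,im,d=shot(cn); P=cloud(C,d); z=P[...,2]; st=np.dstack([(P[...,:2]-c)@n,(P[...,:2]-c)@t_])
    hsv=cv2.cvtColor(im,cv2.COLOR_RGB2HSV)
    m=(z>.155)&(z<.21)&(hsv[...,1]<60)&(abs(st[...,0])<.12)&(abs(st[...,1])<.13)&(P[...,2]<.2)
    print(cn,'pan s,t,z',np.percentile(np.c_[st[m],z[m]],[1,50,99],axis=0).round(3).tolist())
    m=(z>.08)&(z<.088)&(abs(st[...,0])<.12)&(abs(st[...,1])<.14)
    print('rim',np.percentile(st[m],[1,99],axis=0).round(3).tolist())
    m=(z>.1)&(z<.24)&(st[...,0]>.05)&(st[...,0]<.14)&(abs(st[...,1])<.14)&(hsv[...,1]>50); 
    if m.sum()>100: print('flap',np.percentile(st[m],[1,99],axis=0).round(3).tolist(), np.polyfit(z[m],st[...,0][m],1))
E
```

```text
top pan s,t,z [[-0.047, -0.084, 0.173], [-0.001, 0.001, 0.177], [0.067, 0.084, 0.199]]
rim [[-0.076, -0.104], [0.072, 0.104]]
flap [[0.084, -0.105], [0.108, 0.102]] [0.15088377 0.07004099]
scene pan s,t,z [[-0.087, -0.088, 0.172], [-0.005, -0.006, 0.177], [0.065, 0.085, 0.199]]
rim [[-0.078, -0.107], [0.075, 0.104]]
flap [[0.077, -0.107], [0.106, 0.1]] [0.1859196  0.05724477]
```

```bash
python3 -m pendant '[{"dp":[0,0,0],"spin":0,"jaw":1},{"dp":[0,0,0],"spin":0,"jaw":1},{"dp":[0,0,0],"spin":0,"jaw":1},{"dp":[0,0,0],"spin":0,"jaw":1},{"dp":[0,0,0],"spin":0,"jaw":1}]' 20
python3 -c "
from pan import *
p,im,P=tilt(); print(p)"
```

```text
clock: 16.45
ee_pos: [0.5031, -0.446, 0.1983]
orientation: [0.0, 0.336, 0.942, 0.0]
wrist_force: [-0.1, 1.1, -3.1]
width: 0.0198
finger_force: 117.9
-80 284 slope deg 4.7
-60 149 slope deg 3.6
-40 135 slope deg 2.6
-20 176 slope deg 3.0
0 167 slope deg 4.7
20 141 slope deg 2.8
40 193 slope deg 1.1
60 147 slope deg 0.5
80 318 slope deg 4.7
[ 0.5030745  -0.44599082  0.19827222]
```

```bash
python3 -m pendant '[{"dp":[0,0,0],"spin":0,"jaw":0.85},{"dp":[0,0,0],"spin":0,"jaw":0.85},{"dp":[0,0,0],"spin":0,"jaw":0.85},{"dp":[0,0,0],"spin":0,"jaw":0.85},{"dp":[0,0,0],"spin":0,"jaw":0.85}]' 20
python3 -c "
from pan import *
p,im,P=tilt(); print(p,r.state()['finger_force'],r.state()['width'])"
```

```text
clock: 17.0
ee_pos: [0.5027, -0.4461, 0.1983]
orientation: [-0.0, 0.336, 0.942, 0.0]
wrist_force: [0.4, -0.4, -2.2]
width: 0.0199
finger_force: 117.9
-80 289 slope deg 4.0
-60 141 slope deg 2.4
-40 138 slope deg 4.1
-20 168 slope deg 3.1
0 164 slope deg 1.3
20 150 slope deg 3.9
40 184 slope deg 1.0
60 152 slope deg 0.4
80 312 slope deg 4.3
[ 0.50274062 -0.4461085   0.19832826] 117.89958000183105 0.019717132723875402
```

```bash
python3 -m pendant '[{"dp":[-0.025,0,0],"spin":0,"jaw":0.85},{"dp":[-0.025,0,0.13],"spin":0,"jaw":0.85},{"dp":[-0.025,0,0.26],"spin":0,"jaw":0.85},{"dp":[-0.025,0,0.4],"spin":0,"jaw":0.85},{"dp":[-0.025,0,0.52],"spin":0,"jaw":0.85}]' 20
python3 -m pendant '[{"dp":[0,0,0],"spin":0,"jaw":0.8},{"dp":[0,0,0],"spin":0,"jaw":0.8},{"dp":[0,0,0],"spin":0,"jaw":0.78},{"dp":[0,0,0],"spin":0,"jaw":0.78},{"dp":[0,0,0],"spin":0,"jaw":0.78}]' 20
python3 -c "
from pan import *
p,im,P=tilt(); print(p,r.state()['finger_force'],r.state()['width'])
n=np.array([-.777,.629]); c=np.array([.427,-.384]); print((p[:2]-c)@n)"
```

```text
clock: 17.55
ee_pos: [0.5067, -0.4493, 0.0929]
orientation: [-0.0, 0.336, 0.942, 0.0]
wrist_force: [0.9, 0.1, -2.1]
width: 0.02
finger_force: 117.9
clock: 18.05
ee_pos: [0.5075, -0.4501, 0.096]
orientation: [0.001, 0.336, 0.942, -0.001]
wrist_force: [-0.2, -0.7, -2.4]
width: 0.0199
finger_force: 117.9
-80 267 slope deg 3.7
-60 147 slope deg 1.3
-40 139 slope deg 0.4
-20 168 slope deg 1.0
0 160 slope deg -0.3
20 132 slope deg -0.1
40 168 slope deg -0.2
60 142 slope deg -0.1
80 256 slope deg 3.9
[ 0.50748438 -0.45012793  0.09603421] 117.89685130119324 0.01955206857000856
-0.10413083424013589
```

```bash
python3 -m pendant '[{"dp":[0,0,0],"spin":0,"jaw":0.77},{"dp":[0,0,0],"spin":0,"jaw":0.77},{"dp":[0,0,0],"spin":0,"jaw":0.765},{"dp":[0,0,0],"spin":0,"jaw":0.765},{"dp":[0,0,0],"spin":0,"jaw":0.765}]' 20 | tail -2
python3 -m pendant '[{"dp":[0,0,0],"spin":0,"jaw":0.76},{"dp":[0,0,0],"spin":0,"jaw":0.76},{"dp":[0,0,0],"spin":0,"jaw":0.755},{"dp":[0,0,0],"spin":0,"jaw":0.755},{"dp":[0,0,0],"spin":0,"jaw":0.755}]' 20 | tail -2
```

```text
width: 0.0201
finger_force: 82.8
width: 0.0211
finger_force: 46.4
```

```bash
python3 -m pendant '[{"dp":[0,0,0],"spin":0,"jaw":0.75},{"dp":[0,0,0],"spin":0,"jaw":0.75},{"dp":[0,0,0],"spin":0,"jaw":0.75},{"dp":[0,0,0],"spin":0,"jaw":0.75},{"dp":[0,0,0],"spin":0,"jaw":0.75}]' 20 | tail -4
python3 -c "
from pan import *
p,im,P=tilt(); print(p,r.state()['finger_force'])"
```

```text
orientation: [-0.0, 0.336, 0.942, 0.0]
wrist_force: [0.5, -0.5, -2.5]
width: 0.0213
finger_force: 28.0
-80 265 slope deg 3.9
-60 149 slope deg 0.9
-40 130 slope deg 0.6
-20 160 slope deg -1.0
0 168 slope deg -0.5
20 130 slope deg -0.3
40 170 slope deg -0.5
60 148 slope deg 0.1
80 238 slope deg 3.9
[ 0.50667271 -0.44921858  0.09432402] 27.97339618206024
```

```bash
python3 -m pendant '[{"dp":[0,0,-0.1],"spin":0,"jaw":0.75},{"dp":[0,0,-0.25],"spin":0,"jaw":0.75},{"dp":[0.03,0,-0.38],"spin":0,"jaw":0.75},{"dp":[0.08,0,-0.44],"spin":0,"jaw":0.75},{"dp":[0.1,0,-0.44],"spin":0,"jaw":0.75}]' 20 | tail -4
python3 -m pendant '[{"dp":[0,0,0],"spin":0,"jaw":0.748},{"dp":[0,0,0],"spin":0,"jaw":0.748},{"dp":[0,0,0],"spin":0,"jaw":0.7475},{"dp":[0,0,0],"spin":0,"jaw":0.7475},{"dp":[0,0,0],"spin":0,"jaw":0.7475}]' 20 | tail -4
python3 -c "
from pan import *
p,im,P=tilt(); print(p,r.state()['finger_force'])"
```

```text
orientation: [0.002, 0.336, 0.942, -0.001]
wrist_force: [-0.2, -0.3, -1.8]
width: 0.0215
finger_force: 27.9
orientation: [-0.0, 0.336, 0.942, 0.0]
wrist_force: [-0.1, -0.1, -2.4]
width: 0.0219
finger_force: 18.7
-80 238 slope deg 21.2
-60 106 slope deg 17.4
-40 95 slope deg 18.5
-20 124 slope deg 18.3
0 111 slope deg 22.1
20 104 slope deg 20.2
40 144 slope deg 20.4
60 99 slope deg 19.1
80 222 slope deg 23.1
[ 0.49110213 -0.43643368  0.18151987] 18.692983388900757
```

```bash
python3 -m pendant '[{"dp":[0,0,0],"spin":0,"jaw":0.7475},{"dp":[0,0,0],"spin":0,"jaw":0.7475},{"dp":[0,0,0],"spin":0,"jaw":0.7475},{"dp":[0,0,0],"spin":0,"jaw":0.7475},{"dp":[0,0,0],"spin":0,"jaw":0.7475}]' 20 | tail -4
python3 -c "
from pan import *
p,im,P=tilt(); print(p,r.state()['finger_force']); cv2.imwrite('pics/m6.png',cv2.resize(im[0:260,80:360],None,fx=2,fy=2)[:,:,::-1])"
```

```text
orientation: [0.0, 0.336, 0.942, -0.0]
wrist_force: [-0.5, -0.3, -2.5]
width: 0.0217
finger_force: 18.8
-80 211 slope deg 26.3
-60 78 slope deg 22.5
-40 67 slope deg 22.8
-20 102 slope deg 24.6
0 86 slope deg 25.8
20 82 slope deg 26.0
40 111 slope deg 25.5
60 75 slope deg 24.9
80 211 slope deg 29.4
[ 0.49119772 -0.43659301  0.1823903 ] 18.7646546959877
```

View pics/m6.png

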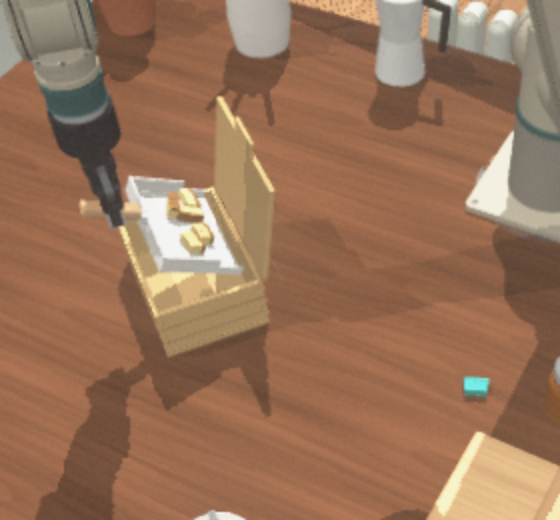

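The pan hangs about 25° mouth-down over the box with the rinds still in it. I'll loosen the grip a little more.

```bash
cat > inbox.py <<'E'
from pan import *
def rinds():
    "yellow/brown things in the box frame"
    n=np.array([-.777,.629]); t_=np.array([-.629,-.777]); c=np.array([.427,-.384])
    for cn in('scene','top'):
        C,im,d=shot(cn); P=cloud(C,d); z=P[...,2]; s=(P[...,:2]-c)@n; t=(P[...,:2]-c)@t_
        hsv=cv2.cvtColor(im,cv2.COLOR_RGB2HSV)
        for nm,lo,hi in(('pan/high',.035,.2),('floor',.011,.035)):
            m=(abs(s)<.062)&(abs(t)<.09)&(z>lo)&(z<hi)&(hsv[...,1]>70)
            k,l,st,ce=cv2.connectedComponentsWithStats(m.astype(np.uint8))
            print(cn,nm,[(st[i,4],round(float(np.median(s[l==i])),3),round(float(np.median(t[l==i])),3),round(float(np.median(z[l==i])),3)) for i in range(1,k) if st[i,4]>15])
E
python3 -m pendant '[{"dp":[0,0,0],"spin":0,"jaw":0.747},{"dp":[0,0,0],"spin":0,"jaw":0.747},{"dp":[0,0,0],"spin":0,"jaw":0.7465},{"dp":[0,0,0],"spin":0,"jaw":0.7465},{"dp":[0,0,0],"spin":0,"jaw":0.7465}]' 20 | tail -4
python3 -c "
from inbox import *
p,im,P=tilt(); rinds()"
```

```text
orientation: [-0.0, 0.336, 0.942, 0.0]
wrist_force: [-0.0, 0.6, -2.1]
width: 0.0219
finger_force: 15.0
-80 211 slope deg 26.0
-60 77 slope deg 23.3
-40 67 slope deg 23.5
-20 99 slope deg 23.6
0 89 slope deg 25.0
20 74 slope deg 25.5
40 121 slope deg 25.5
60 72 slope deg 24.8
80 214 slope deg 28.9
scene pan/high [(np.int32(314), 0.013, 0.018, 0.124), (np.int32(37), -0.056, -0.005, 0.182)]
scene floor []
top pan/high [(np.int32(101), -0.054, -0.001, 0.183), (np.int32(311), 0.014, -0.026, 0.126), (np.int32(233), 0.008, 0.03, 0.136), (np.int32(128), 0.031, 0.058, 0.119)]
top floor []
```

```bash
python3 -m pendant '[{"dp":[0,0,0],"spin":0,"jaw":0.746},{"dp":[0,0,0],"spin":0,"jaw":0.7457},{"dp":[0,0,0],"spin":0,"jaw":0.7457},{"dp":[0,0,0],"spin":0,"jaw":0.7457},{"dp":[0,0,0],"spin":0,"jaw":0.7457}]' 20 | tail -3
python3 -c "
from inbox import *
p,im,P=tilt(); rinds()" | grep -v slope.*[69]\\. 
```

```text
wrist_force: [0.3, 0.7, -1.9]
width: 0.0219
finger_force: 12.9
-80 152 slope deg 51.8
-40 66 slope deg 42.0
20 69 slope deg 45.9
40 58 slope deg 44.2
scene pan/high [(np.int32(22), 0.042, 0.023, 0.04)]
scene floor [(np.int32(275), 0.042, 0.018, 0.025)]
top pan/high [(np.int32(63), -0.058, -0.001, 0.172), (np.int32(48), 0.045, 0.029, 0.04)]
top floor [(np.int32(174), 0.041, -0.021, 0.029), (np.int32(132), 0.018, 0.045, 0.028), (np.int32(42), 0.046, 0.022, 0.024), (np.int32(21), 0.048, 0.065, 0.023)]
```

```bash
python3 -m pendant '[{"dp":[0,0,0],"spin":0,"jaw":0.752},{"dp":[0,0,0],"spin":0,"jaw":0.76},{"dp":[0,0,-0.1],"spin":0,"jaw":0.765},{"dp":[0,0,-0.3],"spin":0,"jaw":0.765},{"dp":[0,0,-0.5],"spin":0,"jaw":0.765}]' 60
python3 -c "
from inbox import *
p,im,P=tilt(); rinds()
plan((.60,-.40,.29,130),(.61,-.28,.29,105),(.57,-.14,.25,88.7),(.57,-.14,.15,88.7))"
```

```text
clock: 23.05
ee_pos: [0.4905, -0.4359, 0.2821]
orientation: [-0.001, 0.336, 0.942, 0.001]
wrist_force: [0.2, -1.0, -1.6]
width: 0.021
finger_force: 49.6
-80 165 slope deg 50.2
-60 61 slope deg 47.1
-40 65 slope deg 48.6
-20 68 slope deg 48.3
0 68 slope deg 47.3
20 75 slope deg 45.8
40 46 slope deg 46.4
80 158 slope deg 49.8
scene pan/high [(np.int32(25), 0.041, 0.024, 0.039)]
scene floor [(np.int32(298), 0.04, 0.02, 0.025)]
top pan/high [(np.int32(60), 0.043, 0.031, 0.04)]
top floor [(np.int32(217), 0.042, -0.016, 0.028), (np.int32(138), 0.017, 0.045, 0.028), (np.int32(21), 0.048, 0.065, 0.022)]
start [  0.4929  -0.4384   0.2868 140.7098]
[  0.6   -0.4    0.29 130.  ] dp [-0.293  0.488 -0.016] spin 0.0595 rows 2.3
[  0.61  -0.28   0.29 105.  ] dp [ 0.427  0.424 -0.   ] spin 0.1389 rows 2.4
[ 0.57 -0.14  0.25 88.7 ] dp [ 0.728 -0.012  0.2  ] spin 0.0906 rows 3.0
[ 0.57 -0.14  0.15 88.7 ] dp [0.  0.  0.5] spin -0.0 rows 2.0
```

```bash
python3 -m pendant '[{"dp":[-0.1,0.16,0],"spin":0.02,"jaw":0.765},{"dp":[-0.2,0.32,-0.016],"spin":0.04,"jaw":0.765},{"dp":[-0.293,0.488,-0.016],"spin":0.06,"jaw":0.765},{"dp":[-0.293,0.488,-0.016],"spin":0.06,"jaw":0.765},{"dp":[-0.293,0.488,-0.016],"spin":0.06,"jaw":0.765}]' | tail -1
python3 -m pendant '[{"dp":[0.14,0.14,0],"spin":0.04,"jaw":0.765},{"dp":[0.28,0.28,0],"spin":0.08,"jaw":0.765},{"dp":[0.427,0.424,0],"spin":0.12,"jaw":0.765},{"dp":[0.427,0.424,0],"spin":0.139,"jaw":0.765},{"dp":[0.427,0.424,0],"spin":0.139,"jaw":0.765}]' | tail -1
python3 -m pendant '[{"dp":[0.2,0,0.05],"spin":0.03,"jaw":0.765},{"dp":[0.4,-0.01,0.1],"spin":0.06,"jaw":0.765},{"dp":[0.6,-0.01,0.15],"spin":0.09,"jaw":0.765},{"dp":[0.728,-0.012,0.2],"spin":0.09,"jaw":0.765},{"dp":[0.728,-0.012,0.2],"spin":0.09,"jaw":0.765}]' | tail -1
python3 -m pendant '[{"dp":[0,0,0.15],"spin":0,"jaw":0.765},{"dp":[0,0,0.3],"spin":0,"jaw":0.76},{"dp":[0,0,0.4],"spin":0,"jaw":0.755},{"dp":[0,0,0.45],"spin":0,"jaw":0.752},{"dp":[0,0,0.45],"spin":0,"jaw":0.752}]'
python3 -c "
from inbox import *
p,im,P=tilt(); plan((.57,-.14,.022,88.7))"
```

```text
finger_force: 50.0
finger_force: 50.1
finger_force: 50.0
clock: 25.2
ee_pos: [0.5675, -0.1391, 0.1538]
orientation: [-0.001, 0.716, 0.699, -0.001]
wrist_force: [-0.1, 0.3, -1.8]
width: 0.0212
finger_force: 37.6
-80 185 slope deg 50.2
-60 128 slope deg 45.0
-40 131 slope deg 46.9
-20 135 slope deg 47.0
0 141 slope deg 46.3
20 137 slope deg 47.3
40 143 slope deg 46.8
60 150 slope deg 45.8
80 147 slope deg 57.0
start [ 0.5686 -0.1392  0.1553 88.638 ]
[ 5.70e-01 -1.40e-01  2.20e-02  8.87e+01] dp [-0.004  0.007  0.667] spin -0.0003 rows 2.7
```

```bash
python3 -m pendant '[{"dp":[0.1,0,0],"spin":0,"jaw":0.752},{"dp":[0.2,0,0],"spin":0,"jaw":0.75},{"dp":[0.2,0,0.07],"spin":0,"jaw":0.75},{"dp":[0.12,0,0.15],"spin":0,"jaw":0.75},{"dp":[0.04,0,0.22],"spin":0,"jaw":0.75}]'
python3 -m pendant '[{"dp":[-0.07,0,0.08],"spin":0,"jaw":0.75},{"dp":[-0.13,0,0.16],"spin":0,"jaw":0.75},{"dp":[-0.18,0,0.24],"spin":0,"jaw":0.75},{"dp":[-0.23,0,0.32],"spin":0,"jaw":0.75},{"dp":[-0.25,0,0.38],"spin":0,"jaw":0.75}]'
python3 -c "
from inbox import *
p,im,P=tilt(); print(p)"
```

```text
clock: 25.75
ee_pos: [0.5713, -0.132, 0.1133]
orientation: [0.003, 0.715, 0.699, 0.001]
wrist_force: [0.7, -0.5, 2.3]
width: 0.0214
finger_force: 28.6
clock: 26.25
ee_pos: [0.5672, -0.1809, 0.0335]
orientation: [-0.001, 0.716, 0.699, -0.0]
wrist_force: [0.8, -0.3, 0.4]
width: 0.0218
finger_force: 26.8
-80 70 slope deg 0.6
80 76 slope deg 2.8
[ 0.5671997  -0.18091565  0.03354515]
```

```bash
python3 -m pendant '[{"dp":[-0.01,0,0.03],"spin":0,"jaw":0.75},{"dp":[-0.01,0,0.045],"spin":0,"jaw":0.75},{"dp":[-0.01,0,0.045],"spin":0,"jaw":0.74},{"dp":[-0.01,0,0.045],"spin":0,"jaw":0.4},{"dp":[-0.01,0,0.045],"spin":0,"jaw":0}]'
python3 -m pendant '[{"dp":[0,0,0],"spin":0,"jaw":0},{"dp":[0,0,-0.1],"spin":0,"jaw":0},{"dp":[0,0,-0.3],"spin":0,"jaw":0},{"dp":[0,0,-0.5],"spin":0,"jaw":0},{"dp":[0,0,-0.75],"spin":0,"jaw":0}]'
python3 -c "
from inbox import *
p,Q=pose();print(p)
for cn in('scene','top'):
    C,im,d=shot(cn); P=cloud(C,d);x,y,z=P[...,0],P[...,1],P[...,2]
    m=(x>.47)&(x<.67)&(y>-.25)&(y<.0)&(z>.0)&(z<.05)
    for nm,a,b in(('handle',-.24,-.15),('lips',-.14,-.02)):
        q=P[m&(y>a)&(y<b)]; k=q[q[:,2]>(.028 if nm=='handle' else .017)]; print(cn,nm,len(k),np.percentile(k,[2,50,98],axis=0).round(3).tolist())
plan((.57,-.1,.36,88.7))
"
```

```text
clock: 26.8
ee_pos: [0.5683, -0.182, 0.0271]
orientation: [0.0, 0.715, 0.699, 0.0]
wrist_force: [0.7, 0.6, 0.1]
width: 0.0504
finger_force: 0.0
clock: 27.3
ee_pos: [0.5665, -0.1815, 0.1767]
orientation: [-0.001, 0.715, 0.699, -0.001]
wrist_force: [0.4, 0.1, -0.4]
width: 0.0855
finger_force: 0.0
[ 0.5665381  -0.18146979  0.17669133]
scene handle 210 [[0.556, -0.217, 0.03], [0.569, -0.184, 0.037], [0.578, -0.152, 0.041]]
scene lips 294 [[0.484, -0.139, 0.017], [0.571, -0.132, 0.024], [0.654, -0.06, 0.029]]
top handle 233 [[0.555, -0.21, 0.033], [0.564, -0.181, 0.038], [0.574, -0.151, 0.042]]
top lips 268 [[0.482, -0.139, 0.018], [0.572, -0.131, 0.025], [0.652, -0.059, 0.031]]
start [ 0.5731 -0.1843  0.1853 88.6997]
[ 0.57 -0.1   0.36 88.7 ] dp [ 0.421 -0.025 -0.874] spin -0.0 rows 3.9
```

```bash
python3 -m pendant '[{"dp":[0,0,-0.25],"spin":0,"jaw":0},{"dp":[0.1,0,-0.5],"spin":0,"jaw":0.5},{"dp":[0.2,0,-0.75],"spin":0,"jaw":1},{"dp":[0.3,-0.02,-0.87],"spin":0,"jaw":1},{"dp":[0.42,-0.025,-0.87],"spin":0,"jaw":1}]'
python3 -c "
from h import *
plan((.44,-.06,.36,100),(.34,-.17,.36,125),(.29,-.275,.34,141),(.29,-.275,.2,141),(.412,-.372,.2,141))"
```

```text
clock: 27.9
ee_pos: [0.5672, -0.0982, 0.3571]
orientation: [0.005, 0.715, 0.699, 0.003]
wrist_force: [-0.1, 0.9, 0.0]
width: 0.0281
finger_force: 0.0
start [ 0.5672 -0.0982  0.3571 88.6552]
[ 4.4e-01 -6.0e-02  3.6e-01  1.0e+02] dp [ 0.176 -0.64  -0.015] spin -0.063 rows 2.7
[  0.34  -0.17   0.36 125.  ] dp [-0.455 -0.588 -0.   ] spin -0.1389 rows 3.0
[  0.29   -0.275   0.34  141.   ] dp [-0.287 -0.506  0.1  ] spin -0.0889 rows 2.4
[  0.29   -0.275   0.2   141.   ] dp [0.  0.  0.7] spin 0.0 rows 2.8
[  0.412  -0.372   0.2   141.   ] dp [-0.779  0.007 -0.   ] spin 0.0 rows 3.1
```

```bash
python3 -m pendant '[{"dp":[0.176,-0.64,0],"spin":-0.063,"jaw":1},{"dp":[0.176,-0.64,0],"spin":-0.063,"jaw":1},{"dp":[0.176,-0.64,0],"spin":-0.063,"jaw":1},{"dp":[0.176,-0.64,0],"spin":-0.063,"jaw":1},{"dp":[0.176,-0.64,0],"spin":-0.063,"jaw":1}]'
python3 -m pendant '[{"dp":[-0.455,-0.588,0],"spin":-0.139,"jaw":1},{"dp":[-0.455,-0.588,0],"spin":-0.139,"jaw":1},{"dp":[-0.455,-0.588,0],"spin":-0.139,"jaw":1},{"dp":[-0.455,-0.588,0],"spin":-0.139,"jaw":1},{"dp":[-0.455,-0.588,0],"spin":-0.139,"jaw":1}]'
python3 -m pendant '[{"dp":[-0.287,-0.506,0.1],"spin":-0.089,"jaw":1},{"dp":[-0.287,-0.506,0.1],"spin":-0.089,"jaw":1},{"dp":[-0.287,-0.506,0.1],"spin":-0.089,"jaw":1},{"dp":[-0.287,-0.506,0.1],"spin":-0.089,"jaw":1},{"dp":[-0.287,-0.506,0.1],"spin":-0.089,"jaw":1}]'
python3 -c "
from h import *
plan((.29,-.275,.2,141)); p,Q=pose()
C,im,d=shot('scene'); P=cloud(C,d); n=np.array([-.777,.629]); t_=np.array([-.629,-.777]); c=np.array([.427,-.384])
s=(P[...,:2]-c)@n;t=(P[...,:2]-c)@t_;z=P[...,2]
m=(abs(t)<.1)&(s>.05)&(s<.13)&(z>.1)&(z<.26); print('flap',m.sum(),np.percentile(s[m],[2,50,98]),z[m].max(),'tcp s',(p[:2]-c)@n,(p[:2]-c)@t_)"
```

```text
clock: 28.4
ee_pos: [0.4375, -0.0598, 0.3508]
orientation: [0.001, 0.643, 0.766, 0.0]
wrist_force: [0.0, 0.6, 0.1]
width: 0.0002
finger_force: 0.0
clock: 28.9
ee_pos: [0.3373, -0.1725, 0.3506]
orientation: [0.0, 0.463, 0.886, -0.0]
wrist_force: [0.7, -0.3, -0.2]
width: -0.0
finger_force: 0.0
clock: 29.4
ee_pos: [0.2883, -0.276, 0.3301]
orientation: [-0.0, 0.334, 0.942, 0.001]
wrist_force: [0.8, -0.3, 0.1]
width: 0.0002
finger_force: 0.0
start [  0.2883  -0.276    0.3301 140.9284]
[  0.29   -0.275   0.2   141.   ] dp [-0.003  0.009  0.651] spin -0.0004 rows 2.6
flap 1268 [0.07648481 0.09032329 0.10562767] 0.25496623411002006 tcp s 0.17569872598793032 0.003316903511351431
```

```bash
python3 -m pendant '[{"dp":[0,0,0.2],"spin":0,"jaw":1},{"dp":[0,0,0.4],"spin":0,"jaw":1},{"dp":[0,0,0.64],"spin":0,"jaw":1},{"dp":[0,0,0.64],"spin":0,"jaw":1},{"dp":[0,0,0.64],"spin":0,"jaw":1}]'
python3 -m pendant '[{"dp":[-0.12,0,0],"spin":0,"jaw":1},{"dp":[-0.24,0,0],"spin":0,"jaw":1},{"dp":[-0.36,0,0],"spin":0,"jaw":1},{"dp":[-0.48,0,0],"spin":0,"jaw":1},{"dp":[-0.6,0,0],"spin":0,"jaw":1}]'
cat > flap.py <<'E'
from h import *
p,Q=pose(); print(p)
C,im,d=shot('scene'); P=cloud(C,d); n=np.array([-.777,.629]); t_=np.array([-.629,-.777]); c=np.array([.427,-.384])
s=(P[...,:2]-c)@n;t=(P[...,:2]-c)@t_;z=P[...,2]
m=(abs(t)<.09)&(abs(s)<.065)&(z<.12); print('box interior z',np.percentile(z[m],[2,25,50,75,98]).round(3))
m=(abs(t)<.1)&(s>.05)&(s<.13)&(z>.1)&(z<.26); print('flap up',m.sum())
E
python3 flap.py
```

```text
clock: 29.95
ee_pos: [0.2883, -0.2741, 0.2027]
orientation: [-0.001, 0.332, 0.943, 0.001]
wrist_force: [1.1, -0.8, 0.3]
width: -0.0
finger_force: 0.0
clock: 30.45
ee_pos: [0.3847, -0.3534, 0.2072]
orientation: [0.003, 0.333, 0.943, -0.002]
wrist_force: [0.3, 1.0, 0.3]
width: 0.0002
finger_force: 0.1
[ 0.38472933 -0.35339063  0.20721492]
box interior z [0.004 0.007 0.009 0.016 0.036]
flap up 222
```

Now I'll back off and raise the arm, giving the flap time to fall, then check.

```bash
python3 -m pendant '[{"dp":[0,0,0],"spin":0,"jaw":1},{"dp":[0.15,0,-0.1],"spin":0,"jaw":1},{"dp":[0.4,0,-0.3],"spin":0,"jaw":1},{"dp":[0.5,0,-0.5],"spin":0,"jaw":1},{"dp":[0.5,0,-0.7],"spin":0,"jaw":1}]'
python3 flap.py
python3 - <<'E'
from h import *
C,im,d=shot('top'); P=cloud(C,d);x,y,z=P[...,0],P[...,1],P[...,2]
def f(nm,m): q=P[m]; print(nm,len(q),np.percentile(q,[2,50,98],axis=0).round(3).tolist())
f('handle',(x>.53)&(x<.6)&(y>-.24)&(y<-.15)&(z>.028)&(z<.06))
f('scraper',(x>.48)&(x<.67)&(y>.17)&(y<.26)&(z>.05)&(z<.1))
f('box',(np.hypot(x-.427,y+.384)<.06)&(z<.2))
E
```

```text
clock: 31.0
ee_pos: [0.3006, -0.2844, 0.3449]
orientation: [-0.001, 0.333, 0.943, 0.0]
wrist_force: [0.4, -1.0, -0.6]
width: -0.0003
finger_force: 0.0
[ 0.30061785 -0.28436211  0.34491509]
box interior z [0.092 0.098 0.1   0.103 0.107]
flap up 2
handle 269 [[0.555, -0.219, 0.033], [0.564, -0.184, 0.038], [0.574, -0.151, 0.041]]
scraper 911 [[0.501, 0.202, 0.053], [0.57, 0.215, 0.076], [0.641, 0.232, 0.08]]
box 2377 [[0.372, -0.438, 0.092], [0.426, -0.384, 0.095], [0.48, -0.33, 0.098]]
```

```bash
python3 -m pendant '[{"dp":[0,0,0],"spin":0,"jaw":1},{"dp":[0,0,0],"spin":0,"jaw":1},{"dp":[0,0,0],"spin":0,"jaw":1},{"dp":[0,0,0],"spin":0,"jaw":1},{"dp":[0,0,0],"spin":0,"jaw":1}]' | tail -1
python3 - <<'E'
from h import *
C,im,d=shot('top'); P=cloud(C,d);x,y,z=P[...,0],P[...,1],P[...,2]
m=(np.hypot(x-.427,y+.384)<.06)&(z<.2);q=P[m]; s=(q[:,:2]-[.427,-.384])@np.array([-.777,.629])
print('flap angle',np.polyfit(s,q[:,2],1))
print(ticket.hand_in())
E
```

```text
finger_force: 0.0
flap angle [-8.50966655e-05  9.50274177e-02]
the job is handed in; nothing more can be done
None
```

The job is handed in at about 31 s of the 72 s allowed: the rinds are in the box, the flap is shut, and the pan lies flat and the scraper stands on the board, though the hand-in returned no verdict and I made no final check that the jars, saucer and spoon stayed put.

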